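# Index the gauge carrier, then rock the angle gauge onto its mark and hold it

### The arm

A 6-joint arm with a two-finger parallel gripper is mounted at the origin on a cart in front of the work surface, level with it; the furniture and walls round the work are solid. World frame = base frame: x ahead of the robot, y to its left, z up, the work surface at z = 0. Lengths are in m, angles in rad, forces in N, time in s.
With the tool pointing down it reaches from about 0.35 to 0.775 m from the base axis. Payload 5.5 kg.
Tool frame: the origin (TCP) lies midway between the tips of the shut fingers; the grasp point (between the pads) lies grasp_offset behind it (grasp_offset is the distance from the TCP to the grasp point, in m); z points along the fingers, y is the line along which they close (so a half turn about z gives the same grasp; the last joint's range is limited). The gripper opens to 85 mm and grips with 20 to 120 N. Pads are 22 mm wide; open, the fingers measure 114 mm over their backs; the gripper's body (76 mm by 85 mm) begins 54 mm behind the grasp point. The pads swing forward as they close: fully open they stand 13 mm farther back than shut.
Start: joints at [1.155, 0.313, 0.046, 1.304, 0, 1.431], TCP at [0.157, 0.553, 0.231] pointing down, gripper open.
Joint ranges: [-2.76, 2.76], [-0.86, 1.69], [-1.03, 1.26], [-2.2, 2.34], [-1.47, 1.5], [-3.14, 3.14]. Speed limits (rad/s): [2.57, 2.57, 3.14, 3.14, 3.14, 3.14].

### API

Orientations are given as a unit quaternion [w, x, y, z].
In Python, from workcell import * gives the robot as it stands.
- The arm moves only by the tool step_arm, never from a script. Its argument "deltas" is a list of rows, each a list of 7 numbers: the shift along the world's x, y, z in mm, then the turn, a rotation vector about the world's x, y, z in degrees, then the gripper's target within -1 to 1 (fully open at 1, half-way at 0, shut at -1). A call has 1 to 5 rows; each row shifts and turns the commanded pose from where the row before left it; what a row does not reach is not made up. A row lasts 1/10 s, in which the tool goes at most 50 mm and 8.59 degrees, less where a joint would pass 70% of its speed; a pose out of reach is approached as far as the arm can. A call is refused whole if a number of a shift passes 50 or a number of a turn 8.59, either way. A call with a gripper value outside its range is refused whole. The fingers move at their own pace and stop on an object; "newtons" is the grip in N (left out, the last holds). Time passes only in rows, so rows that do not move let the fingers close. It gives the time, the measured TCP pose, the force, the opening and the grip force at its end, in the units of the state.
- get_state(): the state, without advancing time (a new reading comes with each control period).
- read_camera(name): name is "scene" or "top" or "wrist"; returns a dict with "image" (400x640x3 uint8, red, green, blue), "z_map" (400x640 float32, m along the optical axis (not along the pixel's ray), 0 where there is no reading), "K" (3x3 intrinsics, pixels), "dist_coeffs" ([k1, k2, p1, p2, k3] as OpenCV has them; the pictures are not rectified), "world_from_camera" (4x4, takes a point from camera to world coordinates). Camera axes: x right, y down, z forward; pixel columns grow to the right and rows downward; lengths in m; the calibration is good to about 2 mm. A picture is of the moment at which its call begins.
- hand_in(): hands the job in; it is judged then, once.
The state is a dict: "clock": time; "joint_pos": joint angles; "qvel": joint speeds; "tau": joint torques, N m; "tcp_pos": TCP position; "orientation": TCP orientation; "wrist_force": force on the tool from outside, world axes, zero at the start; "ft_torque": the same for the moment, N m; "finger_gap": finger opening in m; "grip_force": force on a finger pad.
Only numpy, scipy, OpenCV 4.12 (cv2) and the standard library are available. Lean on these libraries where they do the work, as an engineer would, in place of code of your own. Each camera call takes 0.05 s, during which the arm holds its last target. There are 200 camera calls.

### The job

Push the carrier along its rail to the robot's left until it clicks into the detent of the next station, without overrunning it. Then rock the angle gauge on the carrier's uneven stud by its crossbar until the hanging pointer settles on the mark tab of the dial, and finish still holding the gauge there, steady, so that a colleague can lock it; it falls back when let go. Leave the other parts on the bench alone.

Things in the scene. Friction and masses are not known exactly. Their poses are not given: they have to be found in the camera images.
- rail: Aluminium rail on a 90 x 255 x 8 mm base plate fixed to the bench, no two times in the same place. Origin on the bench top, x across the rail (away from the robot, yaw about 0.3 to 0.55 rad), y along it to the robot's left, z up. A bracket with a spring roller stands at the station on the far side.
- carrier (a joint): How far (m) the carrier has slid along the rail's +y from its right end stop: starts at 0 to 0.04, station detent at 0.110, far end stop at 0.155. Slides with under 1 N of friction and stays put; getting into or out of the detent takes about 6 N, and within 5 mm of 0.110 the roller pulls it in by itself when it is free.
- push_post (a point): Grip centre of the upright black push post on the right end of the carrier: round, 18 mm thick; the black grip runs from 30 mm below to 28 mm above this point (212 mm above the bench at its top). It stands 90 mm to the right of the gauge's pivot and moves with the carrier.
- gauge_pivot (a point): Rocking axis of the angle gauge, 79 mm above the bench on the crowned head of the carrier's stud block; the axis runs along the rail's x. Moves with the carrier.
- gauge (a joint): Lean of the gauge (rad) about the rail's x axis: 0 upright, negative leans left (rail's +y), positive leans right. A light spring lets it fall back left to its rest at -0.35 when let go (1 to 2 N at the crossbar hold it up); stop at +0.32.
- gauge_bar (a point): Centre of the black crossbar on top of the gauge: round, 16 mm thick, 60 mm long along the rail's x, 155 mm from the gauge's pivot (234 mm above the bench when upright). It stands on a thin stem; 37 mm below its axis the 100 mm round dial begins. It may turn in the grip.
- pointer (a joint): Angle (rad) of the dark pointer hanging on the dial, about the rail's x axis, from the dial's centre line. It always hangs plumb after swinging for about a second, so it reads minus the lean of the gauge.
- marker (a joint): Angle (rad), measured like the pointer's, at which the mark tab is set on the dial, -0.22 to 0.10; it stays fixed on the dial. The pointer is on the mark when the two angles are equal, that is when the lean of the gauge is minus this value.
- pointer_tip (a point): Tip of the pointer, 58 mm from the pointer's pivot, in front of the round white dial (100 mm wide, facing the robot).
- mark_point (a point): Middle of the inner end of the mark tab, a dark tab 10 mm wide and 14 mm long on the lower part of the dial, 58 mm from the pointer's pivot. The pointer tip stands at this point when it is on the mark.
- rotor_bell_2: Bystander: rotor bell, 124 mm wide, 44 mm high, on the bench in front of the machine. Leave it alone.
- stator_8: Bystander: wound stator, 110 mm wide, 83 mm high, on the bench in front of the machine. Leave it alone.
- core_1: Bystander: bare stator core, 106 mm wide, 47 mm high, behind the rail. Leave it alone.
- v_block: Bystander: steel V-block, 60 x 40 x 30 mm, behind the rail. Leave it alone.

How it is judged:
On the way:
1. the carrier has clicked into the station detent (value of joint carrier between 0.106 and 0.114 m), for 0.3 s.
At the end, for the whole second after the job is handed in: The carrier is in the station detent (within 4 mm), the fingers still hold the gauge (over 0.4 N), and the gauge is still with the pointer at rest, its tip within 5 mm of the middle of the inner end of the mark tab (all of step 1 and distance between pointer_tip and mark_point below 0.005 m and velocity of joint pointer between -0.2 and 0.2 rad/s and velocity of joint gauge between -0.05 and 0.05 rad/s and value of joint gauge above -0.2 rad and contact force between the fingers and gauge above 0.4 N); the arm keeps its last pose, push and grip.
It fails at once if the carrier is pushed on past the station detent (beyond 0.13 m) (value of joint carrier above 0.13 m).
It fails at once if a bystander part is moved by more than 30 mm (distance of any of rotor_bell_2, stator_8, core_1, v_block from where it was at the start of the episode above 0.03 m).
It also fails if it takes over 48 s, if anything falls off the work surface, if the arm or the gripper's body presses on something with over 40 N, if the wrist force passes 120 N, or if a joint passes its speed limit or range.

## Working session

There is one attempt and no reset: what is moved stays moved. The work goes in short steps, Python scripts to look and compute and a tool call to move; the robot and the scene stay as the last step left them, time stands still between calls to the robot, and variables do not carry over. Pictures are saved under pics/ and viewed, at most 10 in all, crops included, and the job is handed in when it is done.

Besides the shell and the picture viewer there is one more tool, called after "Request:" by a JSON object that holds its "fn" and its "kwargs". step_arm: Moves the arm, as the interface text tells. Its arguments: {"type":"object","properties":{"deltas":{"type":"array","items":{"type":"array","items":{"type":"number"}}},"newtons":{"type":"number"}},"required":["deltas"]}

```bash
mkdir -p pics; cat > h.py <<'E'
from workcell import *
import numpy as np, cv2
def snap(n,f):
    c=read_camera(n); cv2.imwrite(f'pics/{f}.png',c['image'][:,:,::-1]); np.savez(f'{f}.npz',**c); return c
def cloud(c):
    h,w=c['z_map'].shape
    u,v=np.meshgrid(np.arange(w),np.arange(h))
    p=cv2.undistortPoints(np.stack([u,v],-1).reshape(-1,1,2).astype(float),c['K'],c['dist_coeffs']).reshape(h,w,2)
    P=np.concatenate([p,np.ones((h,w,1))],-1)*c['z_map'][...,None]
    T=c['world_from_camera']; return P@T[:3,:3].T+T[:3,3]
def proj(c,P):
    T=np.linalg.inv(c['world_from_camera']); 
    return cv2.projectPoints(np.array(P,float).reshape(-1,3),cv2.Rodrigues(T[:3,:3])[0],T[:3,3],c['K'],c['dist_coeffs'])[0].reshape(-1,2)
E
python3 - <<'E'
from h import *
for n in('scene','top'):
    c=snap(n,n+'0'); print(n,c['world_from_camera'].round(3).tolist(),c['K'][0,0])
print(get_state())
E
```

```text
scene [[0.871, -0.36, 0.334, 0.178], [-0.491, -0.626, 0.606, -0.737], [-0.009, -0.692, -0.722, 1.042], [0.0, 0.0, 0.0, 1.0]] 406.1197316961412
top [[0.028, -0.984, 0.177, 0.372], [-1.0, -0.03, -0.004, 0.008], [0.01, -0.177, -0.984, 1.399], [0.0, 0.0, 0.0, 1.0]] 474.21054298618094
{'clock': 0.1, 'joint_pos': array([1.15539132e+00, 3.13903569e-01, 4.51066852e-02, 1.30360894e+00,
       2.41112656e-06, 1.43119345e+00]), 'qvel': array([-0.00212628, -0.0010486 ,  0.00316522, -0.00041211, -0.00054842,
       -0.00242587]), 'tau': array([ 3.64675085e-03, -4.81725991e+01,  2.99242830e+01,  1.26867142e-02,
       -1.03094421e-04, -5.71238672e-06]), 'tcp_pos': array([0.15640933, 0.55284869, 0.23051618]), 'orientation': array([-2.21624463e-04,  1.37464363e-01,  9.90506386e-01, -7.73628219e-04]), 'wrist_force': array([0.34227475, 0.12449468, 0.12057191]), 'ft_torque': array([-0.01927954,  0.0606142 ,  0.03129188]), 'grip_force': 0.0, 'finger_gap': 0.08579938293566325}
```

View pics/scene0.png

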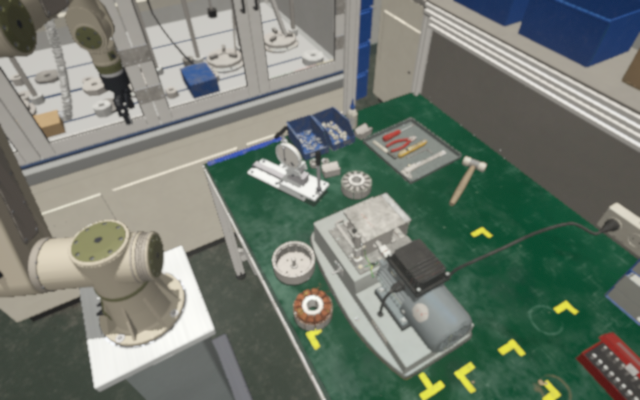

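View pics/top0.png

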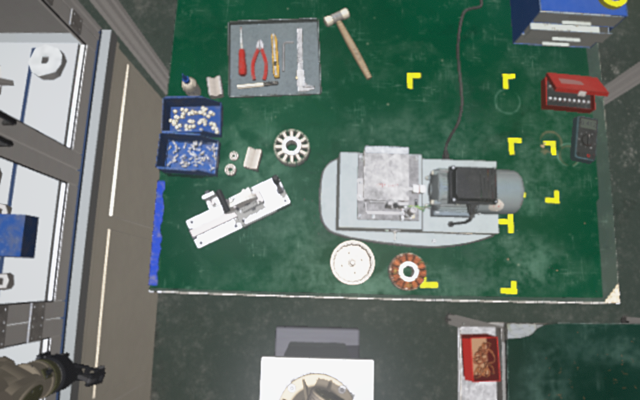

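The scene picture shows the rail with the dial at (290,160) and the black post at (320,165). In the top view the rail's base plate runs from (195,235) to (290,190), with the post near (280,182) and the gauge near (240,200).

```bash
python3 - <<'E'
from h import *
t=dict(np.load('top0.npz')); s=dict(np.load('scene0.npz'))
P=cloud(t); I=t['image']; g=I.max(2)
win=np.zeros(g.shape,bool); win[165:255,180:300]=1
white=win&(I.min(2)>110)
print('heights hist',np.histogram(P[white][:,2],bins=[-.01,.004,.012,.03,.05,.07,.09,.12,.16,.2,.25,.3]))
m=white&(P[...,2]>.003)&(P[...,2]<.03)
r=cv2.minAreaRect(P[m][:,:2].astype(np.float32)*1000); print('rect',r)
print('hi',[(v,u,P[v,u].round(3).tolist(),I[v,u].tolist()) for v,u in np.argwhere(win&(P[...,2]>.19))][::6])
Q=cloud(s); J=s['image']
w=np.zeros(g.shape,bool); w[130:205,245:335]=1
for nm,cond in(('dark hi',(J.max(2)<60)&(Q[...,2]>.15)),('dark2',(J.max(2)<60)&(Q[...,2]>.03)&(Q[...,2]<.15))):
    k=w&cond; n,l,st,_=cv2.connectedComponentsWithStats(k.astype(np.uint8))
    for i in range(1,n):
        if st[i,4]>5: q=Q[l==i]; print(nm,st[i].tolist(),np.median(q,0).round(3),q.max(0).round(3),q.min(0).round(3))
a=cv2.resize(I[165:255,180:300],None,fx=4.4,fy=4.4,interpolation=2); b=cv2.resize(J[125:210,240:340],None,fx=3.1,fy=4.66*1,interpolation=2)
a=a[:396]; b=cv2.resize(J[125:215,240:340],(440,396),interpolation=2)
a=cv2.resize(a,(360,270)); b=cv2.resize(b,(400,360)); o=np.zeros((360,760,3),np.uint8); o[:270,:360]=a;o[:,360:]=b
cv2.imwrite('pics/crop0.png',o[:,:,::-1])
E
```

```text
heights hist (array([ 256,  949,  684, 1122,   28,   75,  223,  103,  169,   35,    0]), array([-0.01 ,  0.004,  0.012,  0.03 ,  0.05 ,  0.07 ,  0.09 ,  0.12 ,
        0.16 ,  0.2  ,  0.25 ,  0.3  ]))
rect ((629.8448486328125, 280.669921875), (251.82557678222656, 306.8804931640625), 26.23136329650879)
hi [(np.int64(167), np.int64(203), [0.372, 0.008, 1.399], [85, 118, 185]), (np.int64(175), np.int64(274), [0.631, 0.126, 0.212], [82, 94, 89]), (np.int64(176), np.int64(252), [0.372, 0.008, 1.399], [80, 118, 99]), (np.int64(176), np.int64(277), [0.627, 0.117, 0.216], [87, 98, 95]), (np.int64(177), np.int64(276), [0.626, 0.121, 0.209], [93, 92, 94]), (np.int64(178), np.int64(274), [0.623, 0.125, 0.213], [94, 94, 96]), (np.int64(179), np.int64(194), [0.372, 0.008, 1.399], [44, 85, 68]), (np.int64(179), np.int64(276), [0.62, 0.12, 0.213], [81, 81, 83]), (np.int64(180), np.int64(276), [0.619, 0.12, 0.207], [69, 71, 72]), (np.int64(181), np.int64(275), [0.617, 0.123, 0.204], [60, 62, 63]), (np.int64(188), np.int64(187), [0.372, 0.008, 1.399], [42, 83, 66]), (np.int64(190), np.int64(218), [0.
[... 2737 characters left out ...]
37, 0.239, 0.23], [80, 81, 84]), (np.int64(210), np.int64(224), [0.533, 0.243, 0.235], [93, 92, 94]), (np.int64(210), np.int64(255), [0.372, 0.008, 1.399], [176, 176, 175]), (np.int64(212), np.int64(225), [0.53, 0.243, 0.224], [82, 82, 84]), (np.int64(223), np.int64(239), [0.372, 0.008, 1.399], [250, 250, 252]), (np.int64(232), np.int64(292), [0.372, 0.008, 1.399], [81, 115, 98]), (np.int64(246), np.int64(228), [0.372, 0.008, 1.399], [58, 91, 77]), (np.int64(251), np.int64(289), [0.372, 0.008, 1.399], [62, 98, 80])]
dark hi [276, 130, 8, 7, 12] [0.549 0.242 0.231] [0.568 0.253 0.235] [0.535 0.233 0.228]
dark hi [316, 152, 5, 13, 43] [0.622 0.118 0.196] [0.631 0.124 0.214] [0.616 0.114 0.164]
```

View pics/crop0.png

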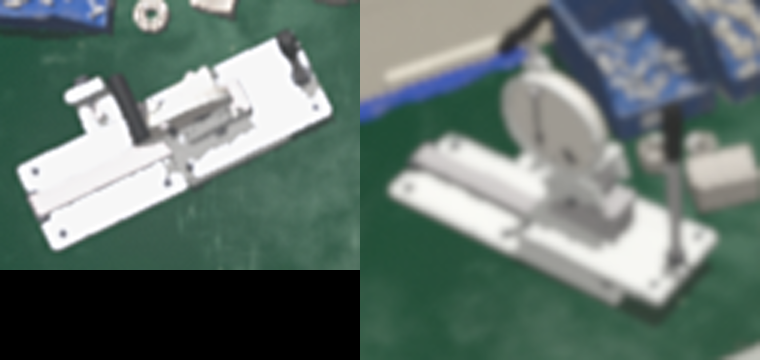

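The crop shows the bar at crop (125,105) in the top half, the post head at (290,50), and the plate corners. On the dial, the pointer hangs near (537,115) with the dark tab near (570,155) at right.

```bash
python3 - <<'E'
from h import *
t=dict(np.load('top0.npz'))
px=np.array([[186,220],[200.7,248.3],[290,203.3],[275,176.7]])
n=cv2.undistortPoints(px.reshape(-1,1,2),t['K'],t['dist_coeffs']).reshape(-1,2)
T=t['world_from_camera']; d=np.c_[n,np.ones(4)]@T[:3,:3].T
X=T[:3,3]+d*((.008-T[2,3])/d[:,2])[:,None]; print(X.round(3))
L=(X[2]+X[3]-X[0]-X[1])/2; W=(X[3]+X[0]-X[2]-X[1])/2
print(np.linalg.norm(L),np.linalg.norm(W),'yaw',np.arctan2(L[0],-L[1]),np.arctan2(W[1],W[0]),'c',X.mean(0))
yaw=np.arctan2(L[0],-L[1]); ex=np.array([np.cos(yaw),np.sin(yaw)]); ey=np.array([-ex[1],ex[0]])
for p in((.622,.120),(.551,.246)): q=np.array(p)-X.mean(0)[:2]; print(q@ex,q@ey)
print(grasp_offset)
E
```

```text
[[0.531 0.4   0.008]
 [0.45  0.35  0.008]
 [0.591 0.094 0.008]
 [0.67  0.143 0.008]]
0.29248430408699005 0.0942640526029289 yaw 0.4988308443300473 0.5455889377204582 c [0.56039522 0.24684795 0.008     ]
-0.006586184338578986 -0.1408622512060731
-0.008656004029359593 0.0037500437292042887
0.0187
```

Request:
{"fn": "step_arm", "kwargs": {"deltas": [[0, -20, 30, 0, 0, 8], [20, -40, 30, 0, 0, 8], [30, -40, 20, 0, 0, 8], [40, -40, 10, 0, 0, 8], [40, -40, 0, 0, 0, 8]]}}

```text
invalid input
```

Request:
{"fn": "step_arm", "kwargs": {"deltas": [[0, -20, 30, 0, 0, 8, 0], [20, -40, 30, 0, 0, 8, 0], [30, -40, 20, 0, 0, 8, 0], [40, -40, 10, 0, 0, 8, 0], [40, -40, 0, 0, 0, 8, 0]]}}

```text
clock: 0.6
tcp_pos: [0.2677, 0.3953, 0.3169]
orientation: [0.001, -0.199, 0.98, 0.001]
wrist_force: [1.1, 1.3, 0.2]
finger_gap: 0.0428
grip_force: 0.0
```

Request:
{"fn": "step_arm", "kwargs": {"deltas": [[48, -45, 0, 0, 0, 4.5, 0], [48, -45, 0, 0, 0, 0, 0], [48, -45, 0, 0, 0, 0, 0], [48, -45, 0, 0, 0, 0, 0], [40, -30, 0, 0, 0, 0, 0]]}}

```text
clock: 1.1
tcp_pos: [0.4534, 0.2275, 0.3154]
orientation: [-0.0, -0.234, 0.972, 0.0]
wrist_force: [-0.5, 1.1, 1.0]
finger_gap: 0.0426
grip_force: 0.0
```

Request:
{"fn": "step_arm", "kwargs": {"deltas": [[0, 0, 0, 0, 0, 1.6, 0]]}}

```text
clock: 1.2
tcp_pos: [0.4567, 0.2257, 0.3142]
orientation: [-0.0, -0.245, 0.97, -0.001]
wrist_force: [-0.2, 0.1, -0.9]
finger_gap: 0.0425
grip_force: 0.0
```

```bash
python3 - <<'E'
from h import *
c=snap('wrist','w0'); print(c['world_from_camera'].round(3).tolist()); s=get_state(); print(s['tcp_pos'],s['orientation'])
P=cloud(c); I=c['image']
for nm,box in(('bar',None),):
    k=(I.max(2)<70)&(P[...,2]>.15)&(P[...,2]<.25)&(c['z_map']>0)&(P[...,0]>.48)
    n,l,st,_=cv2.connectedComponentsWithStats(k.astype(np.uint8))
    for i in range(1,n):
        if st[i,4]>40: q=P[l==i]; print(st[i].tolist(),np.median(q,0).round(3),q.min(0).round(3),q.max(0).round(3))
E
```

```text
[[-0.475, 0.849, 0.234, 0.397], [0.88, 0.458, 0.124, 0.194], [-0.002, 0.265, -0.964, 0.456], [0.0, 0.0, 0.0, 1.0]]
[0.45446564 0.22724796 0.31432965] [-8.22175440e-04 -2.46323663e-01  9.69187276e-01 -3.05889545e-05]
[133, 267, 42, 38, 549] [0.617 0.124 0.187] [0.614 0.116 0.157] [0.629 0.133 0.212]
[281, 281, 18, 53, 828] [0.548 0.246 0.23 ] [0.528 0.231 0.22 ] [0.576 0.265 0.233]
```

View pics/w0.png

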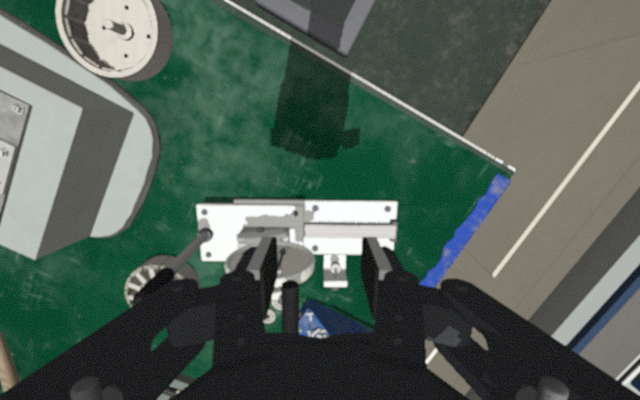

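The wrist view shows the rail edges nearly horizontal (yaw ≈0.51), the post at (155,285) and the bar at (290,307), both consistent with the top view. I'll move over the post.

Request:
{"fn": "step_arm", "kwargs": {"deltas": [[34, -21, 0, 0, 0, 0.5, 0], [34, -21, 0, 0, 0, 0, 0], [34, -21, 0, 0, 0, 0, 0], [34, -21, 0, 0, 0, 0, 0], [32, -22, 0, 0, 0, 0, 0]]}}

```text
clock: 1.75
tcp_pos: [0.621, 0.124, 0.3152]
orientation: [-0.0, -0.253, 0.968, 0.0]
wrist_force: [0.6, 0.6, 0.0]
finger_gap: 0.0428
grip_force: 0.0
```

Request:
{"fn": "step_arm", "kwargs": {"deltas": [[0, 0, 0, 0, 0, 0, 0], [0, 0, 0, 0, 0, 0, 0]]}}

```text
clock: 1.95
tcp_pos: [0.6202, 0.124, 0.3143]
orientation: [-0.001, -0.252, 0.968, 0.0]
wrist_force: [-0.8, -0.1, -0.1]
finger_gap: 0.0425
grip_force: 0.0
```

Request:
{"fn": "step_arm", "kwargs": {"deltas": [[2, -2, -30, 0, 0, 0, 0], [0, 0, -30, 0, 0, 0, 0], [0, 0, -30, 0, 0, 0, 0], [0, 0, -30, 0, 0, 0, 0], [0, 0, -22, 0, 0, 0, 0]]}}

```text
clock: 2.45
tcp_pos: [0.6201, 0.1234, 0.1721]
orientation: [-0.001, -0.253, 0.967, 0.0]
wrist_force: [-0.0, -0.2, 0.4]
finger_gap: 0.0425
grip_force: 0.0
```

Request:
{"fn": "step_arm", "kwargs": {"deltas": [[0, 0, 0, 0, 0, 0, -0.5], [0, 0, 0, 0, 0, 0, -0.5], [0, 0, 0, 0, 0, 0, -0.5]], "newtons": 20}}

```text
clock: 2.75
tcp_pos: [0.6231, 0.1223, 0.1757]
orientation: [0.002, -0.253, 0.968, -0.0]
wrist_force: [1.1, 0.3, 0.8]
finger_gap: 0.0211
grip_force: 0.0
```

```bash
python3 - <<'E'
from h import *
s=get_state(); print(s['tcp_pos'],s['orientation'],s['wrist_force'])
c=snap('wrist','w1')
E
```

```text
[0.623139   0.12226746 0.17571318] [ 1.50236378e-03 -2.52525888e-01  9.67588949e-01 -2.09242317e-04] [1.12088187 0.33964612 0.80884554]
```

View pics/w1.png

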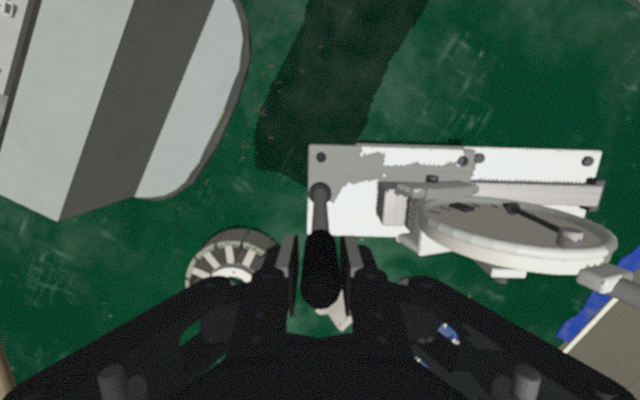

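The wrist view shows the post between the pads at (320,265). On the dial, the pointer tip is near (510,208) and the tab near (460,207). I'll push along the rail.

Request:
{"fn": "step_arm", "kwargs": {"deltas": [[-5, 9, 0, 0, 0, 0, -0.5], [-5, 9, 0, 0, 0, 0, -0.5], [-5, 8.5, 0, 0, 0, 0, -0.5], [-5, 8.5, 0, 0, 0, 0, -0.5], [-5, 9, 0, 0, 0, 0, -0.5]]}}

```text
clock: 3.3
tcp_pos: [0.5973, 0.1663, 0.1736]
orientation: [0.0, -0.252, 0.968, -0.0]
wrist_force: [1.6, -0.7, 0.9]
finger_gap: 0.0211
grip_force: 0.9
```

```bash
python3 - <<'E'
from h import *
s=get_state(); print(s['tcp_pos'],s['wrist_force'],s['grip_force'])
c=dict(np.load('w1.npz')); P=cloud(c); I=c['image']
for v,u in((235,575),(225,548),(215,525),(208,510),(207,470),(207,460),(207,450),(225,450),(240,500),(145,310),(150,602),(145,470),(175,470)): print(u,v,P[v,u].round(4),I[v,u])
cv2.imwrite('pics/w1c.png',cv2.resize(I[180:290,390:640],None,fx=3.2,fy=3.2,interpolation=2)[:,:,::-1])
E
```

```text
[0.59728306 0.16627466 0.17362904] [ 1.57554235 -0.66389983  0.89674717] 0.9318234216152632
575 235 [0.5515 0.2254 0.1804] [187 184 181]
548 225 [0.5527 0.2255 0.1633] [32 35 35]
525 215 [0.5531 0.2266 0.1434] [39 37 36]
510 208 [0.5533 0.225  0.1307] [53 57 55]
470 207 [0.5656 0.2075 0.1214] [46 44 47]
460 207 [0.5689 0.2009 0.1225] [43 41 44]
450 207 [0.5725 0.1988 0.1155] [85 85 76]
450 225 [0.5787 0.1782 0.1644] [114 114 108]
500 240 [0.5714 0.1935 0.1822] [138 142 132]
310 145 [0.5906 0.0938 0.0334] [131 132 126]
602 150 [ 0.4476  0.3655 -0.0014] [48 75 58]
470 145 [ 0.5119  0.2405 -0.0011] [68 82 72]
470 175 [0.5406 0.2407 0.0347] [152 154 150]
```

View pics/w1c.png

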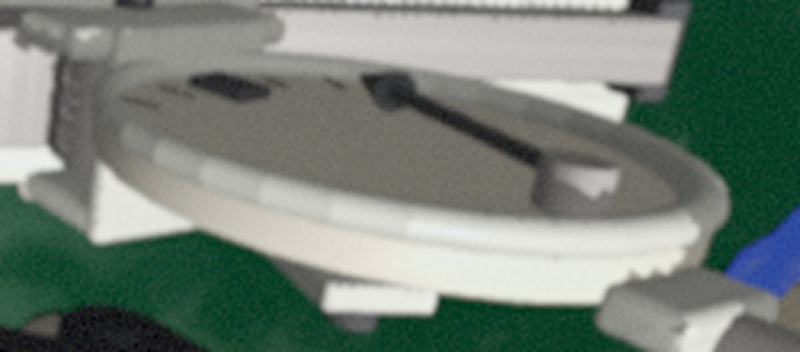

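The crop shows the pointer hub at crop (580,185), its tip at (375,85), and the tab around (230,85).

```bash
cat >> h.py <<'E'
EX=np.array([np.cos(.51),np.sin(.51),0]); EY=np.array([-EX[1],EX[0],0])
def onplane(c,px,s):
    n=cv2.undistortPoints(np.array(px,float).reshape(-1,1,2),c['K'],c['dist_coeffs']).reshape(-1,2)
    T=c['world_from_camera']; d=np.c_[n,np.ones(len(n))]@T[:3,:3].T
    X=T[:3,3]+d*((s-T[:3,3]@EX)/(d@EX))[:,None]; return np.c_[X@EY,X[:,2]]
E
python3 - <<'E'
from h import *
c=dict(np.load('w1.npz')); P=cloud(c); S=P@EX; I=c['image']; 
k=np.zeros(I.shape[:2],np.uint8); k[195:245,435:590]=1
d=((I.max(2)<75)&(k>0)).astype(np.uint8)
n,l,st,ce=cv2.connectedComponentsWithStats(d)
face=(k>0)&(I.max(2)>100)&(np.abs(S-.595)<.006); print('plane',np.median(S[face]))
for i in range(1,n):
    if st[i,4]<25: continue
    m=l==i; v,u=np.nonzero(m); q=onplane(c,np.c_[u,v],np.median(S[m])); 
    print(st[i].tolist(),'s',np.median(S[m]).round(4),'mean',q.mean(0).round(4),'min',q.min(0).round(4),'max',q.max(0).round(4),'rect',cv2.minAreaRect((q*1000).astype(np.float32)))
print('hub',onplane(c,[[571,238],[507,206]],.592))
E
```

```text
plane 0.5982409682646173
[450, 203, 24, 9, 131] s 0.595 mean [-0.1002  0.1203] min [-0.1075  0.1112] max [-0.0927  0.13  ] rect ((-100.26593017578125, 120.0793228149414), (16.973554611206055, 13.482024192810059), 68.75215911865234)
[503, 203, 58, 41, 402] s 0.5925 mean [-0.0731  0.1485] min [-0.0863  0.1197] max [-0.0636  0.1873] rect ((-75.135498046875, 153.44766235351562), (14.92563247680664, 69.88917541503906), 6.993277549743652)
[582, 207, 8, 12, 38] s 0.637 mean [ 0.1002 -0.0004] min [ 0.0824 -0.0183] max [0.1154 0.0213] rect ((99.06932067871094, 1.6376533508300781), (6.207359790802002, 51.4451789855957), 35.55637741088867)
hub [[-0.0760255   0.18254442]
 [-0.07461103  0.12866671]]
```

Request:
{"fn": "step_arm", "kwargs": {"deltas": [[-2.5, 4.4, 0, 0, 0, 0, -0.5], [-2.5, 4.4, 0, 0, 0, 0, -0.5], [-2.5, 4.4, 0, 0, 0, 0, -0.5]]}}

```text
clock: 3.6
tcp_pos: [0.5897, 0.1789, 0.1732]
orientation: [-0.0, -0.252, 0.968, -0.0]
wrist_force: [1.1, -0.5, 0.2]
finger_gap: 0.0211
grip_force: 0.6
```

Request:
{"fn": "step_arm", "kwargs": {"deltas": [[-1.5, 2.6, 0, 0, 0, 0, -0.5], [-1.5, 2.6, 0, 0, 0, 0, -0.5]]}}

```text
clock: 3.8
tcp_pos: [0.587, 0.1839, 0.1732]
orientation: [-0.0, -0.252, 0.968, 0.0]
wrist_force: [1.7, -0.6, -0.3]
finger_gap: 0.0213
grip_force: 0.5
```

Request:
{"fn": "step_arm", "kwargs": {"deltas": [[-1.5, 2.6, 0, 0, 0, 0, -0.5], [-1.5, 2.6, 0, 0, 0, 0, -0.5]]}}

```text
clock: 4.0
tcp_pos: [0.5841, 0.189, 0.1733]
orientation: [-0.0, -0.252, 0.968, 0.0]
wrist_force: [0.8, -0.1, -0.4]
finger_gap: 0.0214
grip_force: 0.5
```

Request:
{"fn": "step_arm", "kwargs": {"deltas": [[-1.5, 2.6, 0, 0, 0, 0, -0.5]]}}

```text
clock: 4.1
tcp_pos: [0.5827, 0.1917, 0.1734]
orientation: [0.0, -0.252, 0.968, 0.0]
wrist_force: [1.3, -0.9, -0.2]
finger_gap: 0.0214
grip_force: 0.5
```

Request:
{"fn": "step_arm", "kwargs": {"deltas": [[-1.5, 2.6, 0, 0, 0, 0, -0.5]]}}

```text
clock: 4.2
tcp_pos: [0.5811, 0.1943, 0.1735]
orientation: [0.0, -0.252, 0.968, 0.0]
wrist_force: [0.8, -0.3, 0.4]
finger_gap: 0.0215
grip_force: 0.5
```

Request:
{"fn": "step_arm", "kwargs": {"deltas": [[-1.5, 2.6, 0, 0, 0, 0, -0.5]]}}

```text
clock: 4.3
tcp_pos: [0.5796, 0.197, 0.1735]
orientation: [0.0, -0.252, 0.968, 0.0]
wrist_force: [0.7, -0.8, -0.9]
finger_gap: 0.0215
grip_force: 0.5
```

```bash
python3 - <<'E'
from h import *
c=dict(np.load('w0.npz')); P=cloud(c)
for u,v in((335,255),(335,265),(335,275),(335,283),(325,275),(345,275)): p=P[v,u]; print(u,v,(p@EY).round(4),(p@EX).round(4),p[2].round(3),c['image'][v,u])
print('post',np.array([.623,.1215,0])@EY,'now',np.array([.5796,.197,0])@EY)
snap('top','t1'); snap('wrist','w2'); s=get_state(); print(s['tcp_pos'],s['wrist_force'])
E
python3 -c "
import cv2,numpy as np
a=cv2.imread('pics/t1.png')[165:255,180:300];b=cv2.imread('pics/w2.png')[120:300,250:640]
a=cv2.resize(a,(360,270),interpolation=2);b=cv2.resize(b,(780,360));o=np.zeros((600,780,3),np.uint8);o[:230,:360]=a[20:250];o[235:595]=b;cv2.imwrite('pics/m1.png',o)"
```

```text
335 255 -0.003 0.6581 0.007 [177 178 173]
335 265 -0.0045 0.6609 0.036 [220 215 211]
335 275 -0.0047 0.6757 0.04 [114 115 118]
335 283 -0.0048 0.6878 0.043 [251 254 252]
325 275 -0.0199 0.6831 0.027 [123 126 121]
345 275 0.012 0.6842 0.026 [102 111 100]
post -0.19809596712909258 now -0.11101686428712018
[0.57922251 0.19726573 0.17351973] [0.11588893 0.66977845 0.04204537]
```

View pics/m1.png

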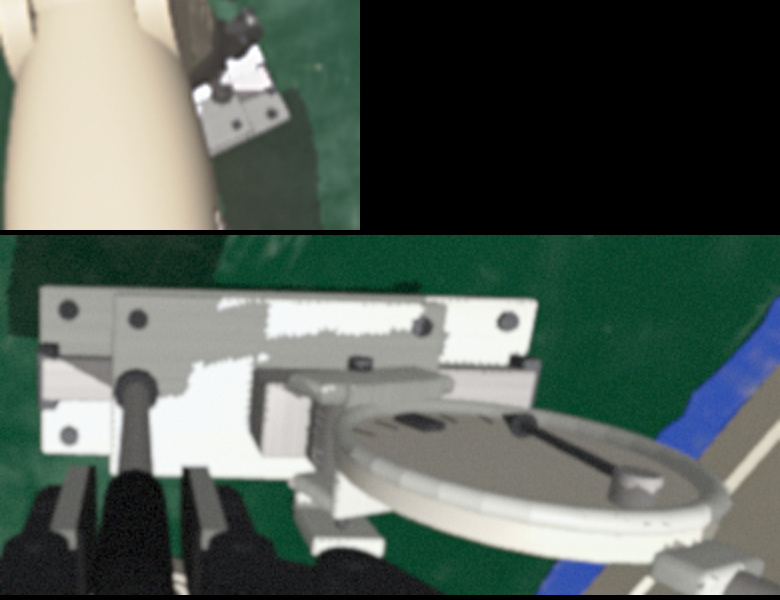

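The combined view shows the top view blocked by the arm. In the wrist view the post is still between the pads, and the station bracket, at (340,530) in the crop, is about 15 mm ahead of the gauge pivot.

Request:
{"fn": "step_arm", "kwargs": {"deltas": [[-1.5, 2.6, 0, 0, 0, 0, -0.5], [-1.5, 2.6, 0, 0, 0, 0, -0.5]]}}

```text
clock: 4.6
tcp_pos: [0.5767, 0.202, 0.1735]
orientation: [0.0, -0.252, 0.968, -0.0]
wrist_force: [2.0, -1.0, -0.0]
finger_gap: 0.0213
grip_force: 0.5
```

Request:
{"fn": "step_arm", "kwargs": {"deltas": [[-1, 1.7, 0, 0, 0, 0, -0.5]]}}

```text
clock: 4.7
tcp_pos: [0.5762, 0.203, 0.1735]
orientation: [0.0, -0.252, 0.968, -0.001]
wrist_force: [5.0, -5.7, -2.3]
finger_gap: 0.0216
grip_force: 3.4
```

Request:
{"fn": "step_arm", "kwargs": {"deltas": [[-1, 1.7, 0, 0, 0, 0, -0.5]]}}

```text
clock: 4.8
tcp_pos: [0.5755, 0.2043, 0.1735]
orientation: [0.001, -0.252, 0.968, -0.001]
wrist_force: [2.8, -5.2, -1.5]
finger_gap: 0.0213
grip_force: 2.8
```

Request:
{"fn": "step_arm", "kwargs": {"deltas": [[-1, 1.7, 0, 0, 0, 0, -0.5]]}}

```text
clock: 4.9
tcp_pos: [0.5744, 0.2063, 0.1735]
orientation: [0.001, -0.252, 0.968, -0.001]
wrist_force: [2.6, -3.8, -1.7]
finger_gap: 0.0215
grip_force: 1.9
```

Climbing into the detent (about 6 N, now falling). I'll keep going in small steps.

Request:
{"fn": "step_arm", "kwargs": {"deltas": [[-1, 1.7, 0, 0, 0, 0, -0.5]]}}

```text
clock: 5.0
tcp_pos: [0.5731, 0.2087, 0.1735]
orientation: [0.0, -0.252, 0.968, -0.0]
wrist_force: [2.9, -0.9, -0.8]
finger_gap: 0.0212
grip_force: 0.9
```

Request:
{"fn": "step_arm", "kwargs": {"deltas": [[-0.5, 0.9, 0, 0, 0, 0, -0.5]]}}

```text
clock: 5.1
tcp_pos: [0.5718, 0.2102, 0.1735]
orientation: [-0.0, -0.252, 0.968, 0.0]
wrist_force: [0.6, -0.4, -0.3]
finger_gap: 0.0215
grip_force: 0.1
```

Request:
{"fn": "step_arm", "kwargs": {"deltas": [[0, 0, 0, 0, 0, 0, -0.5]]}}

```text
clock: 5.2
tcp_pos: [0.5714, 0.2102, 0.1734]
orientation: [-0.0, -0.252, 0.968, 0.001]
wrist_force: [0.3, -1.1, -0.1]
finger_gap: 0.0214
grip_force: 0.0
```

Contact is lost after 102 mm of travel and the pivot lines up with the bracket, so it has clicked in. I'll open, rise and verify.

Request:
{"fn": "step_arm", "kwargs": {"deltas": [[0, 0, 0, 0, 0, 0, -0.1], [0, 0, 0, 0, 0, 0, -0.1], [0, 0, 15, 0, 0, 0, -0.1], [0, 0, 35, 0, 0, 0, -0.1], [0, 0, 40, 0, 0, 0, 0]]}}

```text
clock: 5.7
tcp_pos: [0.571, 0.2095, 0.2629]
orientation: [-0.002, -0.252, 0.968, 0.0]
wrist_force: [1.1, -0.2, 0.2]
finger_gap: 0.0423
grip_force: 0.0
```

Request:
{"fn": "step_arm", "kwargs": {"deltas": [[0, 0, 40, 0, 0, 0, 0.2], [0, 0, 15, 0, 0, 0, 0.2], [0, 0, 0, 0, 0, 0, 0.2], [0, 0, 0, 0, 0, 0, 0.2]]}}

```text
clock: 6.1
tcp_pos: [0.5721, 0.2097, 0.3177]
orientation: [-0.0, -0.252, 0.968, 0.0]
wrist_force: [-0.1, -0.7, -0.2]
finger_gap: 0.0511
grip_force: 0.0
```

```bash
python3 - <<'E'
from h import *
c=snap('wrist','w3'); s=get_state(); print(s['tcp_pos'],s['orientation'])
P=cloud(c); I=c['image']
k=(I.max(2)<75)&(P[...,2]>.15)&(P[...,2]<.25)&(c['z_map']>0)
n,l,st,_=cv2.connectedComponentsWithStats(k.astype(np.uint8))
for i in range(1,n):
    if st[i,4]>40:
        q=P[l==i]; y=q@EY; x=q@EX; print(st[i].tolist(),np.median(q,0).round(3),'ey',np.median(y),y.min(),y.max(),'ex',x.min(),x.max(),'z',q[:,2].min(),q[:,2].max())
print('tcp ey ex',s['tcp_pos']@EY,s['tcp_pos']@EX)
E
```

```text
[0.57165199 0.20961408 0.31686267] [-1.13268800e-03 -2.52010327e-01  9.67723874e-01  1.27046447e-04]
[482, 180, 32, 72, 1285] [0.511 0.34  0.23 ] ey 0.04615627209551561 0.04165885917421885 0.05639622375946254 ex 0.5826023123087055 0.6413339870653945 z 0.21904514310047257 0.23328190951662814
[315, 185, 19, 30, 411] [0.573 0.214 0.208] ey -0.0928874919496373 -0.10008819009113851 -0.08415530600783339 ex 0.5999947444992674 0.6154976100781914 z 0.15869462532760475 0.21337118228637053
tcp ey ex -0.09612795689647327 0.6012349612501099
```

View pics/w3.png

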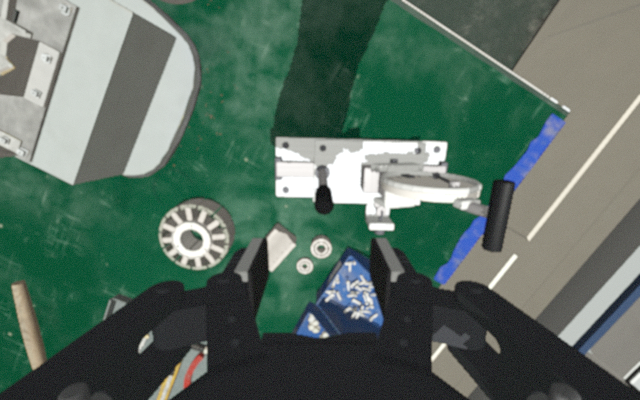

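The view shows the carrier at the station (post at (323,190)) and the bar at (498,215). I'll move above the bar.

Request:
{"fn": "step_arm", "kwargs": {"deltas": [[-12.3, 26.6, 0, 0, 0, 0, 0], [-12.3, 26.6, 0, 0, 0, 0, 0], [-12.3, 26.6, 0, 0, 0, 0, 0], [-12.3, 26.6, 0, 0, 0, 0, 0], [-12.3, 26.6, 0, 0, 0, 0, 0]]}}

```text
clock: 6.65
tcp_pos: [0.5093, 0.3433, 0.3161]
orientation: [-0.002, -0.252, 0.968, -0.0]
wrist_force: [-0.5, 1.1, 0.2]
finger_gap: 0.0424
grip_force: 0.0
```

Request:
{"fn": "step_arm", "kwargs": {"deltas": [[0, 0, -25, 0, 0, 0, 0], [0, 0, -25, 0, 0, 0, 0], [0, 0, 0, 0, 0, 0, 0]]}}

```text
clock: 6.95
tcp_pos: [0.5078, 0.3418, 0.2627]
orientation: [-0.005, -0.252, 0.968, -0.001]
wrist_force: [-1.4, -0.5, -0.5]
finger_gap: 0.0429
grip_force: 0.0
```

Request:
{"fn": "step_arm", "kwargs": {"deltas": [[2, 1, -18, 0, 0, 0, 0], [0, 0, -18, 0, 0, 0, 0], [0, 0, -16, 0, 0, 0, 0], [0, 0, 0, 0, 0, 0, 0]]}}

```text
clock: 7.35
tcp_pos: [0.5113, 0.3427, 0.214]
orientation: [-0.003, -0.252, 0.968, -0.0]
wrist_force: [-0.9, -0.9, 0.6]
finger_gap: 0.0423
grip_force: 0.0
```

Request:
{"fn": "step_arm", "kwargs": {"deltas": [[0, 0, 0, 0, 0, 0, -0.5], [0, 0, 0, 0, 0, 0, -0.5], [0, 0, 0, 0, 0, 0, -0.5]]}}

```text
clock: 7.65
tcp_pos: [0.5132, 0.3439, 0.2177]
orientation: [0.001, -0.252, 0.968, 0.0]
wrist_force: [0.8, 0.0, 0.1]
finger_gap: 0.0212
grip_force: 0.0
```

Request:
{"fn": "step_arm", "kwargs": {"deltas": [[2.7, -4.8, 0, 0, 0, 0, -0.5], [2.7, -4.8, 0, 0, 0, 0, -0.5], [2.7, -4.8, 0, 0, 0, 0, -0.5], [2.7, -4.8, 0, 0, 0, 0, -0.5], [2.7, -4.8, 0, 0, 0, 0, -0.5]]}}

```text
clock: 8.15
tcp_pos: [0.5264, 0.3191, 0.2165]
orientation: [-0.0, -0.252, 0.968, 0.0]
wrist_force: [-0.0, 1.5, 0.5]
finger_gap: 0.0213
grip_force: 0.8
```

Request:
{"fn": "step_arm", "kwargs": {"deltas": [[2.7, -4.8, 0.5, 0, 0, 0, -0.5], [2.7, -4.8, 0.5, 0, 0, 0, -0.5], [2.7, -4.8, 0.5, 0, 0, 0, -0.5], [2.7, -4.8, 0.5, 0, 0, 0, -0.5], [2.7, -4.8, 0, 0, 0, 0, -0.5]]}}

```text
clock: 8.65
tcp_pos: [0.5398, 0.2952, 0.2184]
orientation: [-0.0, -0.252, 0.968, -0.0]
wrist_force: [-1.2, 0.9, 0.6]
finger_gap: 0.0214
grip_force: 0.7
```

Request:
{"fn": "step_arm", "kwargs": {"deltas": [[0, 0, 0, 0, 0, 0, -1], [0, 0, 0, 0, 0, 0, -1], [0, 0, 0, 0, 0, 0, -1], [0, 0, 0, 0, 0, 0, -1]], "newtons": 20}}

```text
clock: 9.05
tcp_pos: [0.5396, 0.2958, 0.2185]
orientation: [0.0, -0.252, 0.968, -0.0]
wrist_force: [0.1, 1.1, 1.9]
finger_gap: 0.0153
grip_force: 19.7
```

```bash
python3 - <<'E'
from h import *
s=get_state(); p=s['tcp_pos']; print(p,p@EY,p@EX,s['wrist_force'])
c=snap('wrist','w4'); d=snap('scene','s4')
a=cv2.resize(c['image'],(560,350)); q=proj(d,[.535,.285,.15])[0].astype(int); print(q)
b=cv2.resize(d['image'][q[1]-30:q[1]+30,q[0]-40:q[0]+40],(320,240),interpolation=2)
o=np.zeros((600,560,3),np.uint8);o[:350]=a;o[355:595,:320]=b;cv2.imwrite('pics/m4.png',o[:,:,::-1])
E
```

```text
[0.53959994 0.29582015 0.21848561] -0.005245004026989204 0.615345550644685 [0.11366252 1.13461386 1.91237931]
[272 146]
```

View pics/m4.png

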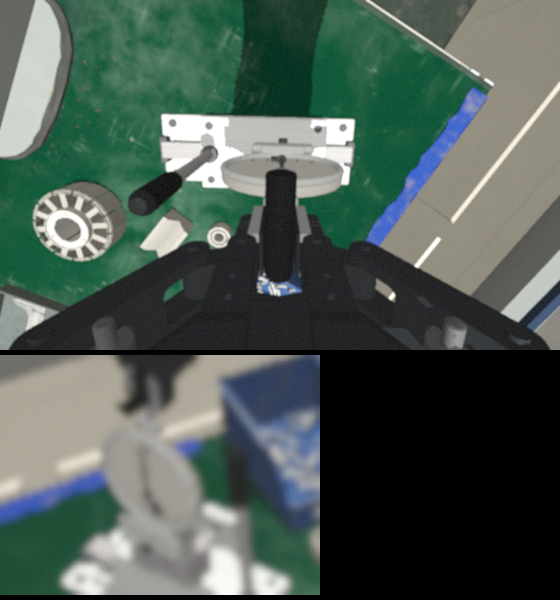

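The wrist view shows the bar gripped and the carrier still at the station. In the scene crop, the pointer (tip about (150,492)) is close to the tab (about (155,507)). I'll quantify it numerically in both views.

```bash
cat > meas.py <<'E'
from h import *
def meas(c,thr,s,show=True):
    P0=EX*s; v,u=np.indices(c['image'].shape[:2]); 
    q=onplane(c,np.c_[u.ravel(),v.ravel()],s).reshape(*u.shape,2)
    yc=-.0052*0-.004
    r=np.hypot(q[...,0]-yc,q[...,1]-.147)
    g=c['image'].max(2); S=cloud(c)@EX
    m=(r<.043)&(q[...,1]<.150)&(g<thr)&(np.abs(S-s)<.02)
    n,l,st,_=cv2.connectedComponentsWithStats(m.astype(np.uint8),connectivity=4)
    for i in range(1,n):
        if st[i,4]<3: continue
        k=l==i; w=q[k]; print(st[i].tolist(),'S',np.median(S[k]).round(4))
        for a in np.arange(.09,.15,.005):
            b=w[(w[:,1]>=a)&(w[:,1]<a+.005)]
            if len(b): print('  z%.3f y %.4f (%.4f..%.4f) n%d'%(a,b[:,0].mean(),b[:,0].min(),b[:,0].max(),len(b)))
E
python3 - <<'E'
from meas import *
for n,t in(('w4',75),('s4',85)):
    print(n); meas(dict(np.load(n+'.npz')),t,.595)
E
```

```text
w4
[311, 180, 5, 2, 8] S 0.5974
  z0.125 y -0.0103 (-0.0119..-0.0088) n5
  z0.130 y -0.0103 (-0.0110..-0.0095) n3
[320, 180, 5, 6, 24] S 0.5939
  z0.125 y -0.0033 (-0.0041..-0.0025) n3
  z0.130 y -0.0037 (-0.0049..-0.0026) n4
  z0.135 y -0.0034 (-0.0049..-0.0019) n5
  z0.140 y -0.0038 (-0.0049..-0.0027) n8
  z0.145 y -0.0038 (-0.0049..-0.0027) n4
s4
```

```bash
python3 - <<'E'
from h import *
def rect(c,s,y0,z0=.075,z1=.205,h=.065,k=3000):
    Y,Z=np.meshgrid(np.arange(y0-h,y0+h,1/k),np.arange(z1,z0,-1/k))
    P=Y[...,None]*EY+s*EX+Z[...,None]*np.array([0,0,1]); m=proj(c,P.reshape(-1,3)).reshape(*Y.shape,2).astype(np.float32)
    return cv2.remap(c['image'],m[...,0],m[...,1],cv2.INTER_CUBIC)
o=[rect(dict(np.load(f+'.npz')),.595,y) for f,y in(('w4',-.004),('s4',-.004))]
o=np.hstack([x[::-1] if 0 else x for x in o]); print(o.shape)
cv2.imwrite('pics/r.png',o[:,:,::-1])
E
```

```text
(390, 780, 3)
```

View pics/r.png

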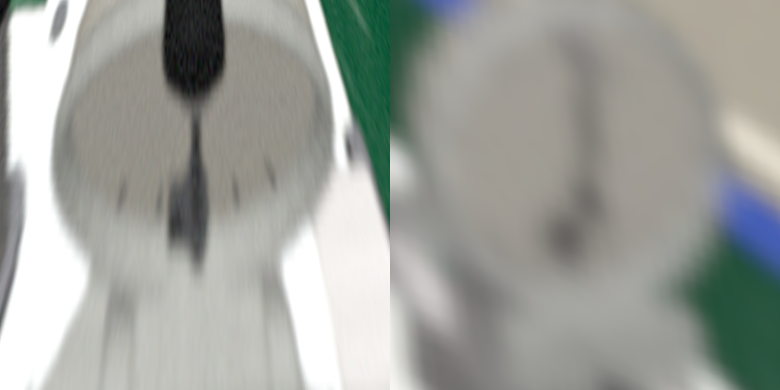

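The rectified views (3 px/mm) show the pointer at x≈197 in the wrist view, with the tab spanning about 168–198. The tab centre is roughly 5 mm left of the pointer, so about 0.08 rad more lean is needed, or about 12 mm at the bar.

Request:
{"fn": "step_arm", "kwargs": {"deltas": [[1.5, -2.7, 0, 0, 0, 0, -1], [1.5, -2.7, 0, 0, 0, 0, -1], [1.5, -2.7, 0, 0, 0, 0, -1], [1.5, -2.7, 0, 0, 0, 0, -1]]}}

```text
clock: 9.55
tcp_pos: [0.5455, 0.2847, 0.2182]
orientation: [-0.0, -0.252, 0.968, 0.0]
wrist_force: [-2.0, 1.1, 1.1]
finger_gap: 0.0153
grip_force: 19.5
```

Request:
{"fn": "step_arm", "kwargs": {"deltas": [[0, 0, 0, 0, 0, 0, -1], [0, 0, 0, 0, 0, 0, -1], [0, 0, 0, 0, 0, 0, -1], [0, 0, 0, 0, 0, 0, -1], [0, 0, 0, 0, 0, 0, -1]]}}

```text
clock: 10.05
tcp_pos: [0.5454, 0.2848, 0.2182]
orientation: [-0.0, -0.252, 0.968, -0.0]
wrist_force: [-2.7, 1.2, -1.4]
finger_gap: 0.0161
grip_force: 19.6
```

Request:
{"fn": "step_arm", "kwargs": {"deltas": [[0, 0, 0, 0, 0, 0, -1], [0, 0, 0, 0, 0, 0, -1], [0, 0, 0, 0, 0, 0, -1], [0, 0, 0, 0, 0, 0, -1], [0, 0, 0, 0, 0, 0, -1]]}}

```text
clock: 10.55
tcp_pos: [0.5454, 0.2848, 0.2182]
orientation: [-0.0, -0.252, 0.968, 0.0]
wrist_force: [-3.3, 1.1, -2.1]
finger_gap: 0.0153
grip_force: 19.5
```

```bash
python3 - <<'E'
from h import *
def rect(c,s,y0,z0=.075,z1=.205,h=.065,k=3000):
    Y,Z=np.meshgrid(np.arange(y0-h,y0+h,1/k),np.arange(z1,z0,-1/k))
    P=Y[...,None]*EY+s*EX+Z[...,None]*np.array([0,0,1]); m=proj(c,P.reshape(-1,3)).reshape(*Y.shape,2).astype(np.float32)
    return cv2.remap(c['image'],m[...,0],m[...,1],cv2.INTER_CUBIC)
c=snap('wrist','w5'); d=snap('scene','s5')
for f in('w4','w5'):
    g=rect(dict(np.load(f+'.npz')),.595,-.004).max(2); print(f,'cols 150..240 step 4')
    for r in(130,150,170,185,200,215,230,245,260): print(r,g[r-3:r+4,150:241:4].mean(0).astype(int).tolist())
for f in('s4','s5'):
    g=rect(dict(np.load(f+'.npz')),.595,-.004).max(2); print(f,'cols 135..235 step 6')
    for r in(130,160,190,205,220,235,250): print(r,g[r-3:r+4,135:236:6].mean(0).astype(int).tolist())
s=get_state(); print(s['tcp_pos'],s['wrist_force'],s['grip_force'],s['clock'])
E
```

```text
w4 cols 150..240 step 4
130 [148, 147, 148, 147, 147, 149, 148, 145, 150, 152, 123, 70, 73, 133, 150, 151, 148, 148, 148, 150, 147, 148, 148]
150 [150, 147, 148, 150, 148, 148, 146, 149, 151, 147, 113, 61, 65, 126, 147, 147, 146, 148, 149, 150, 147, 150, 149]
170 [147, 150, 151, 150, 148, 140, 138, 137, 134, 117, 85, 61, 58, 88, 126, 145, 150, 149, 145, 150, 144, 141, 150]
185 [148, 147, 141, 135, 141, 118, 101, 104, 98, 88, 79, 67, 60, 79, 105, 140, 148, 147, 148, 144, 147, 121, 135]
200 [147, 145, 120, 132, 138, 94, 85, 83, 82, 87, 77, 60, 60, 73, 93, 136, 147, 149, 148, 150, 149, 132, 130]
215 [155, 149, 137, 145, 139, 82, 70, 61, 78, 84, 81, 64, 65, 79, 93, 144, 163, 158, 160, 161, 164, 164, 163]
230 [169, 169, 168, 173, 146, 80, 66, 71, 78, 84, 82, 77, 73, 83, 113, 165, 181, 179, 177, 181, 179, 180, 184]
245 [184, 188, 184, 184, 162, 128, 127, 128, 130, 120, 104, 84, 79, 97, 141, 184, 192, 191, 190, 188, 188, 187, 189]
260 [187, 188, 190, 189, 183, 174, 177, 176, 177, 170, 149, 121, 112, 133, 175, 191, 195, 195, 194, 189, 189, 188, 186]
w5 cols 150..240 step 4
130 [148, 151, 149
[... 1732 characters left out ...]
2, 135, 131, 132, 138, 146, 155, 158, 161, 161, 161, 161, 161]
160 [160, 159, 156, 151, 146, 139, 134, 135, 140, 146, 152, 157, 159, 161, 161, 161, 161]
190 [158, 153, 150, 139, 130, 123, 120, 124, 134, 146, 152, 157, 160, 161, 161, 160, 160]
205 [155, 149, 143, 133, 122, 113, 109, 112, 122, 135, 147, 153, 158, 159, 160, 159, 159]
220 [152, 146, 135, 124, 113, 108, 107, 112, 121, 132, 143, 148, 154, 157, 158, 159, 159]
235 [147, 143, 131, 119, 107, 102, 104, 113, 126, 136, 145, 150, 152, 154, 154, 157, 158]
250 [146, 142, 135, 125, 115, 107, 106, 112, 125, 139, 148, 155, 155, 156, 155, 156, 158]
[0.54540772 0.28486184 0.21824072] [-3.95710031  1.18352026 -1.84389844] 19.490588307380676 10.65
```

The dark tab now spans x=157–183 in the rectified view, with the pointer axis at x=170, so it is centred to within 1 mm. The arm is steady, so I'm handing in.

```bash
python3 -c "
from workcell import *
s=get_state(); print(s['wrist_force'],s['grip_force'],abs(s['qvel']).max()); print(hand_in())"
```

```text
[-3.95710031  1.18352026 -1.84389844] 19.490588307380676 0.002237522444236389
the job is handed in; nothing more can be done
None
```

The job is handed in: the carrier is clicked into the station detent, and the gauge is still gripped with its pointer within about 1 mm of the mark tab by the last wrist-camera measurement; `hand_in()` returned no verdict.

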